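Make up two ink-painting kits

ROBOT

A 7-joint arm with a two-finger parallel gripper is mounted at the origin on the work surface. World frame = base frame: x ahead of the robot, y to its left, z up, the work surface at z = 0. Lengths are in m, angles in rad, forces in N, time in s.
With the tool pointing down it reaches from about 0.4 to 0.85 m from the base axis. Payload 4.5 kg.
Tool frame: the origin (TCP) lies at the very end of the fingers, on their centre line; the grasp point (between the pads) lies 19 mm behind it; z points along the fingers, y is the line along which they close (so a half turn about z gives the same grasp; the last joint's range is limited). The gripper opens to 85 mm and grips with 20 to 120 N. Pads are 22 mm wide; open, the fingers measure 114 mm over their backs; the gripper's body (76 mm by 85 mm) begins 54 mm behind the grasp point. The pads swing forward as they close: fully open they stand 13 mm farther back than shut.
Start: joints at [1.212, 0.689, -0.195, 1.565, 0.157, 0.902, -0.215], TCP at [0.239, -0.577, 0.231] pointing down, gripper open.
Joint ranges: [-3.01, 3.01], [-0.46, 2.08], [-1.47, 1.51], [0.13, 2.56], [-1, 4.14], [0.04, 2.09], [-2.66, 2.66]. Speed limits (rad/s): [2.57, 2.57, 3.14, 3.14, 3.14, 3.14, 3.14].

INTERFACE

Orientations are given as a unit quaternion [x, y, z, w].
In Python, from rig import bot gives the robot as it stands.
- The arm moves only by the tool play_rows, never from a script. Its arguments are lists of equal length, an entry for each row: "delta_pos": the shift along the tool's x, y, z in m, a list of three; "dr": the turn, a rotation vector about the tool's x, y, z in rad, a list of three. In form: {"delta_pos": [[tx, ty, tz], ...], "dr": [[wx, wy, wz], ...]}. A call has 1 to 10 rows; each row is the pose to reach, as a shift and turn from the pose commanded when the call began, along the tool's axes at that moment; what a row does not reach only later rows make up. A row lasts 1/12 s, in which the tool goes at most 41.7 mm and 7.16 degrees, less where a joint would pass 70% of its speed; a pose out of reach is approached as far as the arm can. A call with a gripper value outside its range is refused whole. "grip" is the gripper's target within -1 to 1 (fully open at 1, half-way at 0, shut at -1), set as the call begins (left out, the last holds). The fingers move at their own pace and stop on an object; "newtons" is the grip in N (left out, the last holds). Time passes only in rows, so rows that repeat a pose let the fingers close. It gives the time, the measured TCP pose, the force, the opening and the grip force at its end, in the units of the state.
- bot.get_obs(): the state, without advancing time (a new reading comes with each control period).
- bot.read_camera(name): name is "scene" or "top" or "wrist"; returns a dict with "frame" (384x512x3 uint8, red, green, blue), "fx", "fy", "cx", "cy" (pixels), "R" (3x3) and "t" (3): a world point X has camera coordinates R X + t. Camera axes: x right, y down, z forward; pixel columns grow to the right and rows downward; lengths in m; the calibration is good to about 2 mm. The wrist camera is an equidistant fisheye: a pixel r from the principal point sees the ray r / f radians off the axis. A picture is of the moment at which its call begins. There is no depth.
- bot.hand_in(): hands the job in; it is judged then, once.
The state is a dict: "time_s": time; "q": joint angles; "qvel": joint speeds; "joint_efforts": joint torques, N m; "tool_pos": TCP position; "eef_rot": TCP orientation; "wrist_force": force on the tool from outside, world axes, zero at the start; "ft_torque": the same for the moment, N m; "finger_gap": finger opening in m; "finger_force": force on a finger pad.
Only numpy, scipy, OpenCV 4.12 (cv2) and the standard library are available. Lean on these libraries where they do the work, as an engineer would, in place of code of your own. Each camera call takes 0.05 s, during which the arm holds its last target. There are 200 camera calls.

TASK

Make up the two painting class kits from the stock in the middle of the desk. Red tray: set the little white dish flat in the large well, stand the green-lidded pot upright inside the dish, and lay the black ink stick flat in the narrow well. Blue tray: stand the red-lidded pot upright in the large well and the amber seal stone upright in the small well; keep all the pots upright throughout, and leave the yellow-lidded pot and the brass paperweight where they are.

Things in the scene. Friction and masses are not known exactly. Their poses are not given: they have to be found in the camera images.
- red_tray: red lacquered fitted tray, 172 mm (its x) by 120 mm (its y) by 10 mm thick, fixed to the desk, lying flat. Origin at the centre of its underside. It has two wells with grey lining, each 5 mm deep (well floor 5 mm above the desk, rim 10 mm). Large well 94 mm (x) by 100 mm (y), centred at x = -29 mm, y = 0 of the tray; narrow well 50 mm (x) by 100 mm (y), centred at x = +51 mm, y = 0.
- blue_tray: blue lacquered fitted tray, 172 mm (its x) by 120 mm (its y) by 10 mm thick, fixed to the desk, lying flat. Origin at the centre of its underside. It has two wells with grey lining, each 5 mm deep (well floor 5 mm above the desk, rim 10 mm). Large well 68 mm square, centred at x = -36 mm, y = 0 of the tray; small well 52 mm square, centred at x = +46 mm, y = 0.
- dish: small round white porcelain dish, loose, open side up: 65 mm outer diameter at the rim (63 mm at the foot), 18 mm tall, wall 3 mm, floor 4 mm thick, inner floor 57 mm across. Origin at the centre of its underside, z up.
- green_pot: small round pigment pot, loose, upright: white porcelain with a flat green lid; 40 mm diameter, 48 mm tall (lid the top 14 mm, same diameter). Origin at the centre of its underside, z up. For the red tray, in the dish.
- red_pot: small round pigment pot, loose, upright: white porcelain with a flat red lid; 40 mm diameter, 48 mm tall (lid the top 14 mm, same diameter). Origin at the centre of its underside, z up. For the blue tray, large well.
- yellow_pot: small round pigment pot, loose, upright: white porcelain with a flat yellow lid; 40 mm diameter, 48 mm tall (lid the top 14 mm, same diameter). Origin at the centre of its underside, z up. Not wanted: stays where it is.
- ink_stick: black ink stick with a gold band, loose, lying flat: 80 mm (its x) by 20 mm (y) by 16 mm (z). Origin at the centre of its underside.
- seal: amber-coloured seal stone, loose, standing upright: square block 26 by 26 mm, 46 mm tall, with a round knob on top to 60 mm. Origin at the centre of its underside; x and y along its sides.
- paperweight: brass paperweight bar, loose, 90 mm (x) by 22 mm (y) by 14 mm (z), lying among the stock. Origin at the centre of its underside. Stays where it is.
Things that resemble listed ones, but are neither listed nor needed, are in the scene too. Of the things like the ink_stick, leave any that is pink, purple or turquoise; of the rest the smaller one is meant.

How it is judged:
By the outcome, as a careful person would: the job done as asked, in the order asked, and still so for the second after the job is handed in, with the robot touching nothing.
It also fails if it takes over 128 s, if anything falls off the work surface, if the arm or the gripper's body presses on something with over 40 N, if the wrist force passes 120 N, or if a joint passes its speed limit or range.

## Working session

There is one attempt and no reset: what is moved stays moved. The work goes in short steps, Python scripts to look and compute and a tool call to move; the robot and the scene stay as the last step left them, time stands still between calls to the robot, and variables do not carry over. Pictures are saved under pics/ and viewed, at most 14 in all, crops included, and the job is handed in when it is done.

Besides the shell and the picture viewer there is one more tool, called after ">>>" as a command line: name --argument value ..., lists and objects as JSON in quotes. play_rows: Moves the arm, as the interface text tells. Its arguments: {"type":"object","properties":{"delta_pos":{"type":"array"},"dr":{"type":"array"},"grip":{"type":"number"},"newtons":{"type":"number"}},"required":["delta_pos","dr"]}

```bash
ls; mkdir -p pics; python3 - <<'E'
from rig import bot
import cv2,numpy as np,pickle
o=bot.get_obs();print(o)
for n in("top","scene"):
    c=bot.read_camera(n);pickle.dump(c,open(f"{n}.pkl","wb"))
    cv2.imwrite(f"pics/{n}0.png",cv2.resize(c["frame"][...,::-1],(800,600),interpolation=cv2.INTER_CUBIC))
    print(n,c["fx"],c["fy"],c["cx"],c["cy"],c["R"],c["t"])
E
```

```text
pics
{'time_s': 0.0, 'q': array([ 1.21179152,  0.68999452, -0.19449743,  1.56636988,  0.1573111 ,
        0.90248808, -0.2151407 ]), 'qvel': array([-0.00093816, -0.00033593,  0.00057706, -0.00173379,  0.00065491,
       -0.00099367, -0.00039399]), 'joint_efforts': array([ 5.47604468e-04, -5.39597797e+01, -1.26650624e+00, -1.58541441e+01,
        8.99078819e-03,  9.39740305e-03,  1.11269398e-05]), 'tool_pos': array([ 0.23892754, -0.57681439,  0.23047017]), 'eef_rot': array([ 9.80770539e-01,  1.95162185e-01, -2.56849440e-04, -8.97915804e-04]), 'wrist_force': array([ 0.55663435, -0.4596313 , -0.8028099 ]), 'ft_torque': array([-0.01560865, -0.01864598,  0.02401783]), 'finger_force': 0.0, 'finger_gap': 0.0855186271802575}
top 400.95074397066026 400.95074397066026 257.5107856429541 193.75108734562647 [[ 0.02595497 -0.99965633 -0.00368199]
 [-0.99780513 -0.02568209 -0.06103573]
 [ 0.0609202   0.00525809 -0.99812879]] [0.01459837 0.61730013 1.13353043]
scene 438.99655867604037 438.99655867604037 251.67791370475666 192.27744604609046 [[ 0.60580401  0.79561014 -0.00244903]
 [ 0.52001439 -0.39828217 -0.75561653]
 [-0.60215158  0.456482   -0.65500966]] [-0.4006816  -0.30455492  1.34721222]
```

View pics/top0.png

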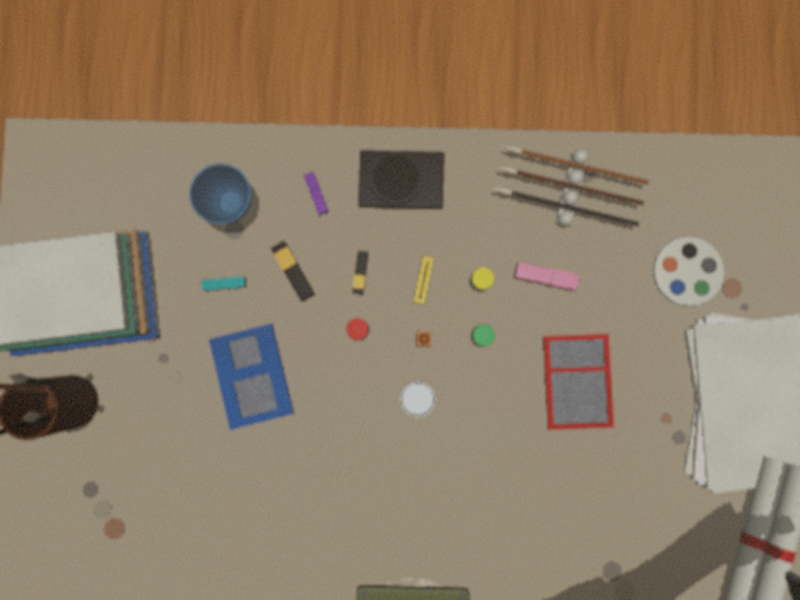

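View pics/scene0.png

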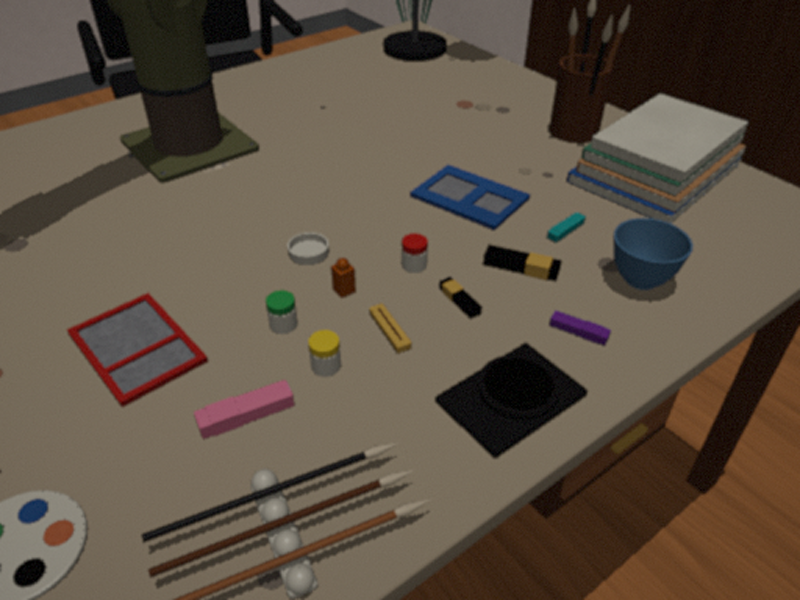

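The top view (enlarged x1.5625) shows:

| Thing | Pixel position |
|---|---|
| Dish | (418,399) |
| Green lid | (484,335) |
| Red lid | (357,329) |
| Yellow lid | (483,279) |
| Seal | (424,339) |
| Brass bar | (424,280) |
| Small ink stick | (360,272) |
| Larger look-alike ink stick | (293,271) |
| Red tray | about (579,381) |
| Blue tray | about (251,376) |

The scene view agrees with this. Next I'll refine these positions by colour segmentation.

```bash
cat > h.py <<'E'
import numpy as np,cv2,pickle
from scipy.spatial.transform import Rotation as Rn
def w(c,p,z):
    d=c["R"].T@np.array([(p[0]-c["cx"])/c["fx"],(p[1]-c["cy"])/c["fy"],1]);o=-c["R"].T@c["t"]
    return (o+d*(z-o[2])/d[2])
def pix(c,X):
    q=c["R"]@np.asarray(X)+c["t"];return np.array([c["cx"]+c["fx"]*q[0]/q[2],c["cy"]+c["fy"]*q[1]/q[2]])
def blob(c,box,f,z,rect=False):
    # f: mask from hsv, box in 800x600 pixels
    s=c["frame"].shape[1]/800;x0,y0,x1,y1=[int(v*s) for v in box]
    im=cv2.resize(c["frame"][y0:y1,x0:x1],None,fx=4,fy=4,interpolation=cv2.INTER_CUBIC)
    m=f(*cv2.split(cv2.cvtColor(im,cv2.COLOR_RGB2HSV).astype(int))).astype(np.uint8)
    n,l,st,ce=cv2.connectedComponentsWithStats(m);k=1+np.argmax(st[1:,4])
    pts=np.argwhere(l==k)[:,::-1]
    P=np.array([w(c,((q[0]+.5)/4-.5+x0,(q[1]+.5)/4-.5+y0),z)[:2] for q in pts])
    r=cv2.minAreaRect((P*1000).astype(np.float32))
    return P.mean(0),r,m*255,im
E
python3 - <<'E'
from h import *
c=pickle.load(open("top.pkl","rb"))
T=dict(dish=((390,370,446,428),lambda h,s,v:(s<45)&(v>130),.018),
green=((464,315,504,355),lambda h,s,v:(h>45)&(h<85)&(s>110),.048),
red=((337,309,377,349),lambda h,s,v:((h<8)|(h>170))&(s>130),.048),
yellow=((463,259,503,299),lambda h,s,v:(h>22)&(h<35)&(s>130),.048),
ink=((340,244,385,300),lambda h,s,v:(v<75)|(s>130),.016),
bigink=((265,236,320,306),lambda h,s,v:(v<75)|(s>130),.016),
seal=((408,325,442,353),lambda h,s,v:(h<20)&(s>130),.046),
pw=((405,250,445,312),lambda h,s,v:(s>110),.014),
redtray=((530,322,626,442),lambda h,s,v:((h<8)|(h>170))&(s>110),.01),
blue=((200,315,305,438),lambda h,s,v:(h>95)&(h<130)&(s>120),.01))
out=[]
for n,(b,f,z) in T.items():
    m,r,k,im=blob(c,b,f,z);print(n,m.round(4),"rect c",np.round(r[0],1),"size",np.round(r[1],1),"ang",round(r[2],1))
    im=im[...,::-1].copy();im2=im.copy();im2[k>0]=(255,0,255);o=np.hstack([im,im2]);out.append(cv2.resize(o,(260,190)))
cv2.imwrite("pics/seg.png",np.vstack([np.hstack(out[i:i+3]) for i in (0,3,7)]))
E
```

```text
dish [ 0.4418 -0.0008] rect c [441.7  -1. ] size [69.7 69.8] ang 46.7
green [ 0.5614 -0.115 ] rect c [ 561.6 -114.9] size [31.2 32.7] ang 19.8
red [0.5665 0.1107] rect c [566.6 110.7] size [36.9 37.1] ang 19.9
yellow [ 0.6632 -0.1114] rect c [ 663.3 -111.5] size [37.2 38.4] ang 46.1
ink [0.6902 0.1089] rect c [690.1 108.9] size [14.3 35.5] ang 85.1
bigink [0.6501 0.2228] rect c [650.  222.9] size [62.4 24.5] ang 31.5
seal [ 0.5522 -0.0081] rect c [552.3  -8.3] size [21.6 23.1] ang 1.5
pw [ 0.6613 -0.0066] rect c [661.2  -6.4] size [21.1 89.2] ang 79.4
redtray [ 0.4841 -0.2946] rect c [ 481.6 -295.4] size [171.9 121.5] ang 3.7
blue [0.4779 0.3074] rect c [475.4 306.7] size [165.  115.6] ang 15.7
```

View pics/seg.png

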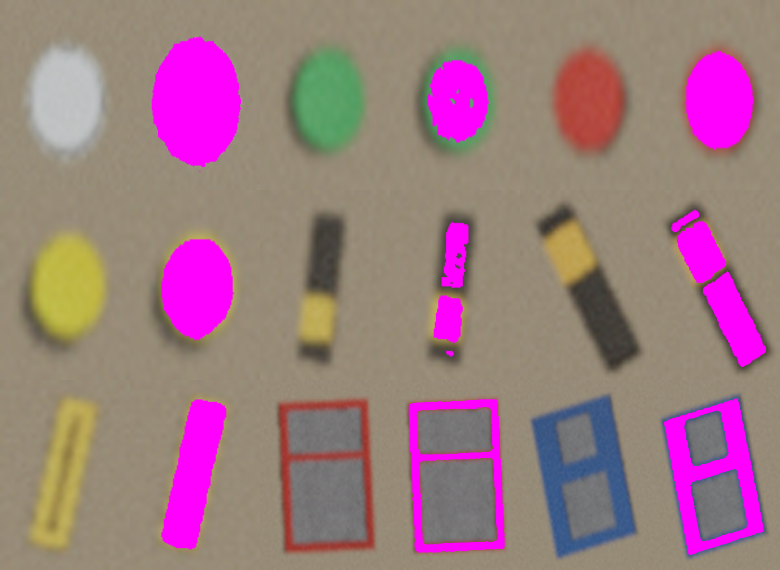

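```bash
cat >> h.py <<'E'
def go(x,y,z,psi,o=None):
    from rig import bot
    o=o or bot.get_obs();R=Rn.from_quat(o["eef_rot"]).as_matrix();a=np.radians(psi)
    G=np.array([[np.cos(a),np.sin(a),0],[np.sin(a),-np.cos(a),0],[0,0,-1]])
    print("t",round(o["time_s"],2),"pos",o["tool_pos"].round(4),"psi",np.degrees(np.arctan2(R[1,0],R[0,0])).round(2),
     "gap",round(o["finger_gap"],4),"f",round(o["finger_force"],1),"dp",(R.T@(np.array([x,y,z])-o["tool_pos"])).round(4),"dr",Rn.from_matrix(R.T@G).as_rotvec().round(4))
E
python3 - <<'E'
from h import *
c=pickle.load(open("top.pkl","rb"))
b,z=(340,240,385,304),.016
for t in(80,90,100):
    m,r,k,im=blob(c,b,lambda h,s,v:cv2.morphologyEx(((v<t)|(s>110)).astype(np.uint8),cv2.MORPH_CLOSE,np.ones((9,9))),z)
    print("ink",t,m.round(4),np.round(r[0],1),np.round(r[1],1),round(r[2],1))
for t in(90,110,130):
    m,r,k,im=blob(c,(405,322,445,356),lambda h,s,v:(h<20)&(s>t),.046);print("seal",t,m.round(4),np.round(r[0],1),np.round(r[1],1),round(r[2],1))
m,r,k,im=blob(c,(460,311,508,359),lambda h,s,v:(h>40)&(h<90)&(s>80),.048);print("green",m.round(4),r)
for t in(90,150,170):
    m,r,k,im=blob(c,(390,370,446,428),lambda h,s,v:(s<45)&(v>t),.018);print("dish",m.round(4),r[1])
go(.4418,-.001,.15,0)
E
```

```text
ink 80 [0.6701 0.1109] [671.6 110.9] [20.8 74.9] 85.1
ink 90 [0.6709 0.1108] [671.6 110.9] [20.8 77.5] 85.1
ink 100 [0.6713 0.1107] [671.6 110.9] [20.8 79.1] 85.1
seal 90 [ 0.5525 -0.0083] [552.6  -8.2] [27.7 27.3] 88.8
seal 110 [ 0.5523 -0.0082] [552.5  -8.2] [25.2 24.7] 89.0
seal 130 [ 0.5522 -0.0081] [552.3  -8.3] [21.6 23.1] 1.5
green [ 0.5613 -0.115 ] ((561.2940673828125, -115.32980346679688), (36.97480010986328, 37.5389289855957), 27.762779235839844)
dish [ 0.4418 -0.0008] (69.65475463867188, 69.82006072998047)
dish [ 0.4417 -0.0008] (70.11320495605469, 69.34251403808594)
dish [ 4.436e-01 -4.000e-04] (54.432090759277344, 53.44987487792969)
t 0.1 pos [ 0.239  -0.5769  0.2306] psi 22.51 gap 0.0854 f 0.0 dp [ 0.4078 -0.4542  0.0813] dr [-0.0016  0.0004  0.3929]
```

>>> play_rows --delta_pos '[[0.025,-0.028,0.0],[0.055,-0.06,0.0],[0.08,-0.09,0.0],[0.11,-0.12,0.0],[0.135,-0.15,0.0],[0.165,-0.18,0.0],[0.19,-0.21,0.0],[0.22,-0.24,0.0],[0.245,-0.27,0.0],[0.272,-0.3,0.0]]' --dr '[[0,0,0.04],[0,0,0.08],[0,0,0.12],[0,0,0.16],[0,0,0.2],[0,0,0.24],[0,0,0.28],[0,0,0.32],[0,0,0.36],[0,0,0.393]]' --grip 1

```text
time_s: 0.93
tool_pos: [0.3756, -0.1942, 0.2312]
eef_rot: [1.0, -0.001, -0.0, -0.0]
wrist_force: [0.8, -0.1, 0.2]
finger_gap: 0.0851
finger_force: 0.0
```

```bash
python3 -c "
from h import *;go(.4418,-.001,.12,0)"
```

```text
t 0.93 pos [ 0.3756 -0.1942  0.2312] psi -0.14 gap 0.0851 f 0.0 dp [ 0.0657 -0.1934  0.1112] dr [-0.0001  0.0004 -0.0024]
```

>>> play_rows --delta_pos '[[0.01,-0.03,0.015],[0.02,-0.06,0.03],[0.03,-0.09,0.05],[0.04,-0.12,0.065],[0.05,-0.15,0.085],[0.058,-0.175,0.1],[0.066,-0.193,0.111],[0.066,-0.193,0.111],[0.066,-0.193,0.111]]' --dr '[[0,0,0],[0,0,0],[0,0,0],[0,0,0],[0,0,0],[0,0,0],[0,0,0],[0,0,0],[0,0,0]]'

```text
time_s: 1.68
tool_pos: [0.4416, -0.0021, 0.1196]
eef_rot: [1.0, 0.001, -0.001, -0.0]
wrist_force: [0.3, 0.1, -0.0]
finger_gap: 0.0856
finger_force: 0.0
```

```bash
python3 -c "
from h import *
from rig import bot
go(.4418,-.001,.006,0)
c=bot.read_camera('wrist');pickle.dump(c,open('wr.pkl','wb'));print(c['fx'],c['cx'],c['cy'],c['R'],c['t'])
cv2.imwrite('pics/w1.png',cv2.resize(c['frame'][...,::-1],(800,600)))"
```

```text
t 1.68 pos [ 0.4416 -0.0021  0.1196] psi 0.15 gap 0.0856 f 0.0 dp [ 0.0004 -0.0011  0.1136] dr [-0.0001  0.0015  0.0027]
297.3186396354542 256.39252566242203 189.57435955664133 [[ 2.59111811e-03 -9.99996561e-01 -4.05294331e-04]
 [-9.51783105e-01 -2.59051977e-03  3.06760835e-01]
 [-3.06760830e-01 -4.09101257e-04 -9.51786544e-01]] [-0.0032862   0.41336978  0.40991886]
```

View pics/w1.png

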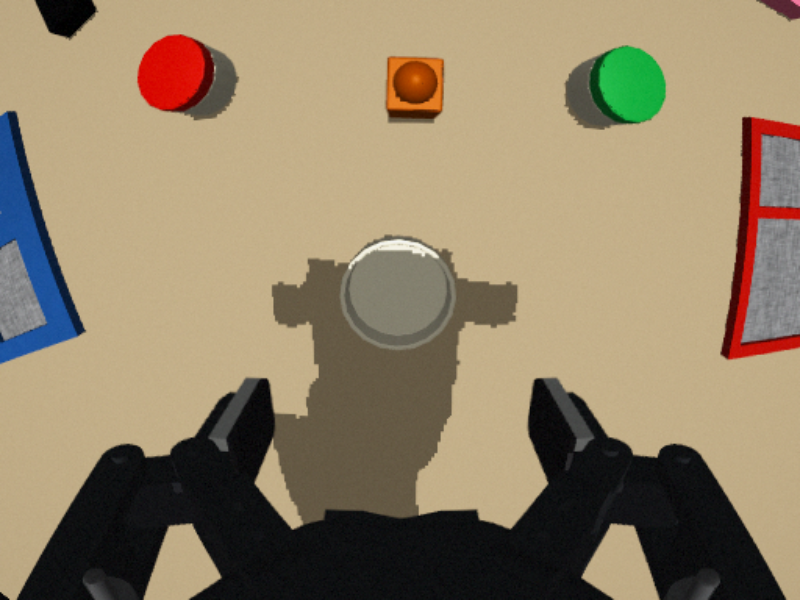

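The wrist view shows the dish rim centred at (398,293), the red lid at (176,73), the seal's top face at (415,84) and the green lid at (627,84). I'll check these against the top-camera positions.

```bash
cat >> h.py <<'E'
def ww(c,p,z):
    u=np.array(p,float)/1.5625-.18-[c["cx"],c["cy"]];r=np.hypot(*u);a=r/c["fx"]
    d=c["R"].T@np.array([*(u/r*np.sin(a)),np.cos(a)]);o=-c["R"].T@c["t"];return (o+d*(z-o[2])/d[2]).round(4)
E
python3 -c "
from h import *
c=pickle.load(open('wr.pkl','rb'))
for n,p,z in (('dish',(398,293),.018),('dL',(341,293),.018),('dR',(456,293),.018),('red',(176,73),.048),('seal',(415,84),.046),('seal L',(388,57),.046),('sR',(443,57),.046),('green',(627,84),.048)):print(n,ww(c,p,z))
go(.4418,-.001,.006,0)"
```

```text
dish [ 0.4421 -0.0005  0.018 ]
dL [0.4421 0.0312 0.018 ]
dR [ 0.4422 -0.0328  0.018 ]
red [0.5645 0.1083 0.048 ]
seal [ 0.5511 -0.0083  0.046 ]
seal L [0.5641 0.004  0.046 ]
sR [ 0.5645 -0.0211  0.046 ]
green [ 0.5594 -0.1126  0.048 ]
t 1.73 pos [ 0.4413 -0.0034  0.1201] psi 0.01 gap 0.0852 f 0.0 dp [ 0.0006 -0.0025  0.1141] dr [0.0006 0.0011 0.0002]
```

>>> play_rows --delta_pos '[[0,-0.001,0.03],[0,-0.002,0.06],[0,-0.002,0.085],[0,-0.002,0.1],[0,-0.002,0.11],[0,-0.002,0.116],[0,-0.002,0.116],[0,-0.002,0.116]]' --dr '[[0,0,0],[0,0,0],[0,0,0],[0,0,0],[0,0,0],[0,0,0],[0,0,0],[0,0,0]]'

```text
time_s: 2.4
tool_pos: [0.4481, -0.0041, 0.0132]
eef_rot: [1.0, -0.001, -0.007, 0.001]
wrist_force: [-0.0, -0.0, 0.4]
finger_gap: 0.0853
finger_force: 0.0
```

>>> play_rows --delta_pos '[[0,0,0],[0,0,0],[0,0,0],[0,0,0],[0,0,0],[0,0,0],[0,0,0],[0,0,0],[0,0,0],[0,0,0]]' --dr '[[0,0,0],[0,0,0],[0,0,0],[0,0,0],[0,0,0],[0,0,0],[0,0,0],[0,0,0],[0,0,0],[0,0,0]]' --grip -0.2 --newtons 30

```text
time_s: 3.23
tool_pos: [0.4492, -0.008, 0.0163]
eef_rot: [1.0, -0.003, -0.005, 0.006]
wrist_force: [0.5, -8.1, 37.7]
finger_gap: 0.0346
finger_force: 18.7
```

```bash
python3 -c "
from h import *
from rig import bot
a=np.radians(3.7);T=np.array([.4816,-.2954]);print('well',T+[-.029*np.cos(a),-.029*np.sin(a)],'narrow',T+[.051*np.cos(a),.051*np.sin(a)])
print(bot.get_obs()['wrist_force'])
go(.4527,-.2973,.1,3.7)
c=bot.read_camera('wrist');cv2.imwrite('pics/w2.png',cv2.resize(c['frame'][...,::-1],(800,600))[150:])"
```

```text
well [ 0.45266045 -0.29727144] narrow [ 0.5324937  -0.29210885]
[ 0.53013661 -8.13645874 37.66830791]
t 3.23 pos [ 0.4492 -0.008   0.0163] psi -0.38 gap 0.0346 f 18.7 dp [ 0.0046  0.2902 -0.0805] dr [ 0.0107  0.0112 -0.0711]
```

View pics/w2.png

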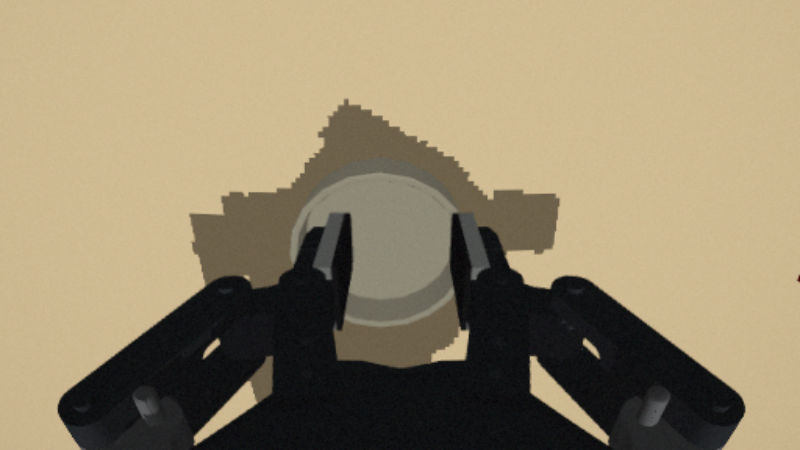

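The fingers closed inside the rim, about 35 mm apart, and are pressing on the dish. The arm also stopped short at z = 13 mm. I'll lift off, reopen and check the joint limits.

>>> play_rows --delta_pos '[[0,0,-0.02],[0,0,-0.04],[0,0,-0.07],[0,0,-0.1],[0,0,-0.12],[0,0,-0.12],[0,0,-0.12],[0,0,-0.12]]' --dr '[[0,0,0],[0,0,0],[0,0,0],[0,0,0],[0,0,0],[0,0,0],[0,0,0],[0,0,0]]'

```text
time_s: 3.95
tool_pos: [0.4491, -0.0022, 0.1324]
eef_rot: [1.0, -0.0, -0.008, 0.001]
wrist_force: [0.1, -0.3, -0.4]
finger_gap: 0.0337
finger_force: 0.0
```

>>> play_rows --delta_pos '[[0,0,0],[0,0,0],[0,0,0],[0,0,0],[0,0,0],[0,0,0],[0,0,0],[0,0,0]]' --dr '[[0,0,0],[0,0,0],[0,0,0],[0,0,0],[0,0,0],[0,0,0],[0,0,0],[0,0,0]]' --grip 1

```text
time_s: 4.62
tool_pos: [0.4498, -0.0017, 0.1327]
eef_rot: [1.0, 0.0, -0.007, 0.001]
wrist_force: [-0.1, -0.2, -0.4]
finger_gap: 0.0854
finger_force: 0.0
```

```bash
python3 -c "
from h import *
from rig import bot
o=bot.get_obs();print(o['q'].round(3));go(.4418,-.001,.004,0)
c=bot.read_camera('wrist');pickle.dump(c,open('wr.pkl','wb'))
cv2.imwrite('pics/w3.png',cv2.resize(c['frame'][...,::-1],(800,600)))"
```

```text
[ 0.168  0.679 -0.424  2.151  0.633  0.45  -2.328]
t 4.62 pos [ 0.4498 -0.0017  0.1327] psi 0.01 gap 0.0854 f 0.0 dp [-0.0061 -0.0009  0.1288] dr [0.0015 0.0148 0.0002]
```

View pics/w3.png

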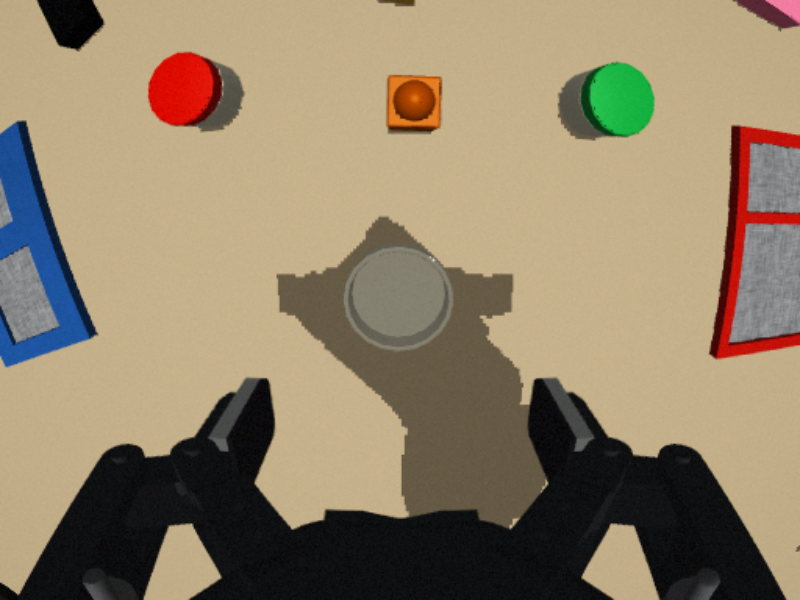

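The dish hasn't moved; it sits at (398,298) and matches 0.442. Joint 7 is near its limit at this yaw, so I'll turn the tool a quarter turn and grip along x instead.

>>> play_rows --delta_pos '[[-0.001,0,0],[-0.002,0,0],[-0.003,0,0],[-0.004,0,0],[-0.005,0,0],[-0.006,0,0],[-0.006,0,0],[-0.006,0,0],[-0.006,0,0],[-0.006,0,0]]' --dr '[[0,0.007,-0.12],[0,0.015,-0.24],[0,0.015,-0.36],[0,0.015,-0.48],[0,0.015,-0.6],[0,0.015,-0.72],[0,0.015,-0.84],[0,0.015,-0.96],[0,0.015,-1.08],[0,0.015,-1.2]]'

```text
time_s: 5.5
tool_pos: [0.4438, -0.0019, 0.1328]
eef_rot: [0.824, 0.567, 0.001, -0.003]
wrist_force: [-0.4, -1.0, 0.6]
finger_gap: 0.0855
finger_force: 0.0
```

```bash
python3 -c "
from h import *
from rig import bot
o=bot.get_obs();print(o['q'].round(3));go(.442,-.001,.04,90)"
```

```text
[ 0.365  0.74  -0.747  2.17   0.934  0.596 -1.442]
t 5.5 pos [ 0.4438 -0.0019  0.1328] psi 69.09 gap 0.0855 f 0.0 dp [-0.0002 -0.0016  0.0928] dr [-0.0041 -0.0057 -0.365 ]
```

>>> play_rows --delta_pos '[[0,0,0.01],[0,-0.001,0.03],[0,-0.001,0.05],[0,-0.0015,0.07],[0,-0.0015,0.085],[0,-0.0015,0.093],[0,-0.0015,0.093],[0,-0.0015,0.093]]' --dr '[[-0.004,-0.005,-0.12],[-0.004,-0.005,-0.24],[-0.004,-0.005,-0.365],[-0.004,-0.005,-0.365],[-0.004,-0.005,-0.365],[-0.004,-0.005,-0.365],[-0.004,-0.005,-0.365],[-0.004,-0.005,-0.365]]'

```text
time_s: 6.17
tool_pos: [0.4419, -0.0006, 0.0396]
eef_rot: [0.709, 0.705, -0.0, -0.001]
wrist_force: [-0.5, -0.1, -0.1]
finger_gap: 0.0853
finger_force: 0.0
```

```bash
python3 -c "
from h import *
from rig import bot
o=bot.get_obs();print(o['q'].round(3));go(.442,-.001,.002,90)"
```

```text
[ 0.279  0.919 -0.63   2.224  1.376  0.497 -1.494]
t 6.17 pos [ 0.4419 -0.0006  0.0396] psi 89.68 gap 0.0853 f 0.0 dp [-0.0005  0.0001  0.0376] dr [-0.0009 -0.0008 -0.0055]
```

>>> play_rows --delta_pos '[[0,0,0.005],[0,0,0.01],[0,0,0.015],[0,0,0.02],[0,0,0.025],[0,0,0.03],[0,0,0.034],[0,0,0.036],[0,0,0.036],[0,0,0.036]]' --dr '[[0,0,-0.005],[0,0,-0.005],[0,0,-0.005],[0,0,-0.005],[0,0,-0.005],[0,0,-0.005],[0,0,-0.005],[0,0,-0.005],[0,0,-0.005],[0,0,-0.005]]' --grip 0.74

```text
time_s: 7.0
tool_pos: [0.442, -0.0005, 0.0037]
eef_rot: [0.707, 0.707, 0.0, -0.0]
wrist_force: [0.0, -0.5, 0.3]
finger_gap: 0.0745
finger_force: 0.0
```

```bash
python3 -c "
from h import *
from rig import bot
o=bot.get_obs();print(o['q'].round(3),o['wrist_force']);go(.442,-.001,.002,90)
c=bot.read_camera('scene');p=pix(c,(.442,0,.02)).astype(int);print(p)
f=c['frame'][p[1]-60:p[1]+45,p[0]-70:p[0]+70,::-1];cv2.imwrite('pics/s4.png',cv2.resize(f,(800,600),interpolation=cv2.INTER_CUBIC))"
```

```text
[ 0.264  0.997 -0.605  2.227  1.551  0.497 -1.645] [ 0.00560881 -0.49137344  0.266466  ]
t 7.0 pos [ 0.442  -0.0005  0.0037] psi 89.96 gap 0.0745 f 0.0 dp [-0.0005 -0.      0.0017] dr [-0.0004 -0.0009 -0.0006]
[197 155]
```

View pics/s4.png

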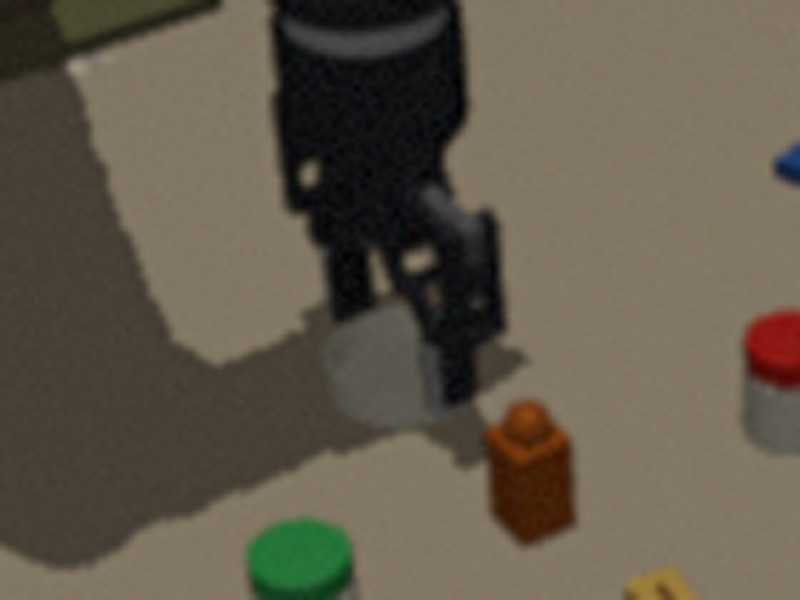

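The fingers straddle the dish in the scene crop, with the seal clear of them. I'll go 4 mm lower and close gently.

>>> play_rows --delta_pos '[[0,0,0.002],[0,0,0.004],[0,0,0.004],[0,0,0.004]]' --dr '[[0,0,0],[0,0,0],[0,0,0],[0,0,0]]'

```text
time_s: 7.38
tool_pos: [0.442, -0.0006, -0.0003]
eef_rot: [0.707, 0.707, 0.0, -0.0]
wrist_force: [0.9, 0.5, -0.1]
finger_gap: 0.0744
finger_force: 0.0
```

>>> play_rows --delta_pos '[[0,0,0],[0,0,0],[0,0,0],[0,0,0],[0,0,0],[0,0,0],[0,0,0]]' --dr '[[0,0,0],[0,0,0],[0,0,0],[0,0,0],[0,0,0],[0,0,0],[0,0,0]]' --grip 0.3 --newtons 25

```text
time_s: 7.97
tool_pos: [0.4421, -0.0006, 0.0003]
eef_rot: [0.707, 0.707, 0.0, -0.0]
wrist_force: [-0.7, -0.1, 5.6]
finger_gap: 0.0643
finger_force: 26.1
```

>>> play_rows --delta_pos '[[0,0,-0.005],[0,0,-0.015],[0,0,-0.03],[0,0,-0.045],[0,0,-0.055],[0,0,-0.06],[0,0,-0.06]]' --dr '[[0,0,0],[0,0,0],[0,0,0],[0,0,0],[0,0,0],[0,0,0],[0,0,0]]'

```text
time_s: 8.55
tool_pos: [0.4426, -0.0006, 0.0608]
eef_rot: [0.707, 0.707, 0.001, 0.0]
wrist_force: [-0.3, 0.5, -1.0]
finger_gap: 0.0641
finger_force: 27.8
```

```bash
python3 -c "
from h import *
go(.4527,-.2973,.06,93.7)"
```

```text
t 8.55 pos [ 0.4426 -0.0006  0.0608] psi 89.95 gap 0.0641 f 27.8 dp [-0.2967  0.0103  0.0005] dr [ 0.0017 -0.0008 -0.0655]
```

>>> play_rows --delta_pos '[[-0.015,0,0],[-0.045,0.002,0],[-0.08,0.003,0],[-0.115,0.004,0],[-0.15,0.005,0],[-0.185,0.006,0],[-0.22,0.007,0],[-0.255,0.008,0],[-0.28,0.01,0],[-0.297,0.01,0]]' --dr '[[0,0,0],[0,0,-0.01],[0,0,-0.02],[0,0,-0.03],[0,0,-0.04],[0,0,-0.05],[0,0,-0.06],[0,0,-0.065],[0,0,-0.065],[0,0,-0.065]]'

```text
time_s: 9.38
tool_pos: [0.4507, -0.3017, 0.0583]
eef_rot: [0.686, 0.728, -0.001, -0.0]
wrist_force: [-0.1, 0.7, -0.0]
finger_gap: 0.0641
finger_force: 27.8
```

>>> play_rows --delta_pos '[[0,0,0],[0,0,0]]' --dr '[[0,0,0],[0,0,0]]'

```text
time_s: 9.55
tool_pos: [0.4511, -0.2982, 0.0586]
eef_rot: [0.685, 0.729, 0.0, -0.001]
wrist_force: [-0.1, 1.4, -1.5]
finger_gap: 0.0641
finger_force: 27.8
```

```bash
python3 -c "
from h import *
from rig import bot
go(.4527,-.2973,.0055,93.7);print(bot.get_obs()['q'].round(2))
c=bot.read_camera('wrist');pickle.dump(c,open('wr.pkl','wb'))
cv2.imwrite('pics/w5.png',cv2.resize(c['frame'][...,::-1],(800,600)))"
```

```text
t 9.55 pos [ 0.4511 -0.2982  0.0586] psi 93.54 gap 0.0641 f 27.8 dp [0.0007 0.0017 0.0531] dr [-0.001  -0.0016 -0.0029]
[ 0.91  0.95 -0.73  1.93  1.02  0.69 -0.4 ]
```

View pics/w5.png

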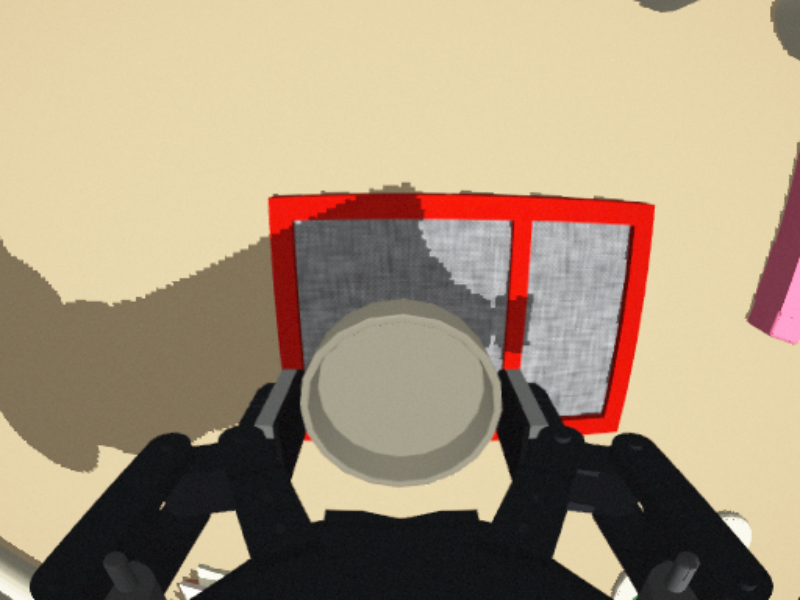

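The dish is held level over the red tray. Visible tray corners are (269,197) and (654,205), and the well's corners are (294,220) and (512,220). I'll check the tray pose from these.

```bash
python3 -c "
from h import *
c=pickle.load(open('wr.pkl','rb'))
for p in ((269,197),(654,205),(294,220),(512,220),(620,431)):print(p,ww(c,p,.01))
a=np.radians(3.7);R=np.array([[np.cos(a),-np.sin(a)],[np.sin(a),np.cos(a)]])
for l in((-.086,.06),(.086,.06),(-.076,.05),(.018,.05),(.086,-.06)):print(R@l+[.4816,-.2954])"
```

```text
(269, 197) [ 0.3907 -0.241   0.01  ]
(654, 205) [ 0.5624 -0.2306  0.01  ]
(294, 220) [ 0.4019 -0.2506  0.01  ]
(512, 220) [ 0.4943 -0.2448  0.01  ]
(620, 431) [ 0.5722 -0.3506  0.01  ]
[ 0.39190732 -0.24107484]
[ 0.5635488  -0.22997528]
[ 0.4025318  -0.25040867]
[ 0.49633587 -0.24434264]
[ 0.57129268 -0.34972516]
```

Agreement is within 1–2 mm. Lowering.

>>> play_rows --delta_pos '[[0,0.001,0.01],[0,0.001,0.025],[0,0.001,0.038],[0,0.001,0.046],[0,0.001,0.05],[0,0.001,0.052],[0,0.001,0.053],[0,0.001,0.053],[0,0.001,0.053]]' --dr '[[0,0,0],[0,0,0],[0,0,0],[0,0,0],[0,0,0],[0,0,0],[0,0,0],[0,0,0],[0,0,0]]'

```text
time_s: 10.35
tool_pos: [0.4533, -0.2975, 0.007]
eef_rot: [0.684, 0.73, 0.0, 0.0]
wrist_force: [0.1, -0.4, -1.2]
finger_gap: 0.0641
finger_force: 27.8
```

```bash
python3 -c "
from h import *
from rig import bot
go(.4527,-.2973,.005,93.7);print(bot.get_obs()['wrist_force'].round(1))"
```

```text
t 10.35 pos [ 0.4533 -0.2975  0.007 ] psi 93.69 gap 0.0641 f 27.8 dp [ 0.0003 -0.0006  0.002 ] dr [ 0.0007 -0.0005 -0.0001]
[ 0.1 -0.4 -1.2]
```

>>> play_rows --delta_pos '[[0,0,0.001],[0,0,0.002],[0,0,0.002]]' --dr '[[0,0,0],[0,0,0],[0,0,0]]'

```text
time_s: 10.6
tool_pos: [0.4533, -0.2978, 0.0054]
eef_rot: [0.684, 0.729, 0.0, 0.0]
wrist_force: [-0.2, -0.2, 5.8]
finger_gap: 0.0639
finger_force: 28.2
```

>>> play_rows --delta_pos '[[0,0,0],[0,0,0],[0,0,0],[0,0,0],[0,0,0],[0,0,-0.01],[0,0,-0.03],[0,0,-0.06],[0,0,-0.09],[0,0,-0.1]]' --dr '[[0,0,0],[0,0,0],[0,0,0],[0,0,0],[0,0,0],[0,0,0],[0,0,0],[0,0,0],[0,0,0],[0,0,0]]' --grip 0.8

```text
time_s: 11.43
tool_pos: [0.455, -0.2976, 0.1087]
eef_rot: [0.684, 0.73, 0.001, 0.002]
wrist_force: [0.4, 0.4, -0.1]
finger_gap: 0.0771
finger_force: 0.0
```

```bash
python3 -c "
from h import *
go(.560,-.114,.11,90)"
```

```text
t 11.43 pos [ 0.455  -0.2976  0.1087] psi 93.72 gap 0.0771 f 0.0 dp [ 0.1765  0.1167 -0.0009] dr [0.0051 0.001  0.0648]
```

>>> play_rows --delta_pos '[[0.025,0.015,0],[0.055,0.035,0],[0.085,0.055,0],[0.115,0.075,0],[0.145,0.095,0],[0.165,0.11,0],[0.176,0.117,0],[0.176,0.117,0],[0.176,0.117,0]]' --dr '[[0,0,0.01],[0,0,0.02],[0,0,0.04],[0,0,0.065],[0,0,0.065],[0,0,0.065],[0,0,0.065],[0,0,0.065],[0,0,0.065]]'

```text
time_s: 12.18
tool_pos: [0.5576, -0.1153, 0.1044]
eef_rot: [0.707, 0.707, -0.001, -0.0]
wrist_force: [-0.4, -1.6, 0.2]
finger_gap: 0.0769
finger_force: 0.0
```

```bash
python3 -c "
from h import *
from rig import bot
go(.5605,-.114,.02,90);print(bot.get_obs()['q'].round(2))
c=bot.read_camera('wrist');pickle.dump(c,open('wr.pkl','wb'))
cv2.imwrite('pics/w6.png',cv2.resize(c['frame'][...,::-1],(800,600)))"
```

```text
t 12.18 pos [ 0.5576 -0.1153  0.1044] psi 89.98 gap 0.0769 f 0.0 dp [0.0014 0.003  0.0844] dr [-0.0016  0.0006 -0.0004]
[ 0.55  0.9  -0.76  1.82  0.87  0.79 -0.68]
```

View pics/w6.png

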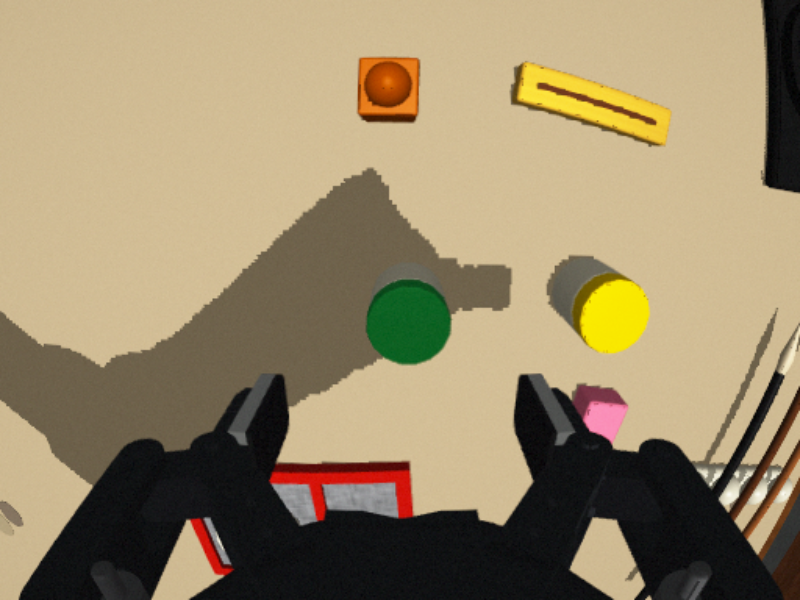

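The green lid is at (409,321), about 3 mm off the finger centre line, as the numbers say. The yellow pot at (613,314) is clear of the fingers.

>>> play_rows --delta_pos '[[0.001,0.003,0.01],[0.001,0.003,0.03],[0.001,0.003,0.05],[0.001,0.003,0.067],[0.001,0.003,0.078],[0.001,0.003,0.084],[0.001,0.003,0.084],[0.001,0.003,0.084]]' --dr '[[0,0,0],[0,0,0],[0,0,0],[0,0,0],[0,0,0],[0,0,0],[0,0,0],[0,0,0]]'

```text
time_s: 12.9
tool_pos: [0.5614, -0.1138, 0.0208]
eef_rot: [0.708, 0.707, 0.0, -0.0]
wrist_force: [0.5, 0.9, 0.7]
finger_gap: 0.0767
finger_force: 0.0
```

>>> play_rows --delta_pos '[[0,0,0],[0,0,0],[0,0,0],[0,0,0],[0,0,0],[0,0,0],[0,0,0],[0,0,0],[0,0,0],[0,0,0]]' --dr '[[0,0,0],[0,0,0],[0,0,0],[0,0,0],[0,0,0],[0,0,0],[0,0,0],[0,0,0],[0,0,0],[0,0,0]]' --grip -0.3 --newtons 30

```text
time_s: 13.73
tool_pos: [0.5619, -0.1135, 0.0216]
eef_rot: [0.707, 0.707, 0.001, 0.0]
wrist_force: [-0.5, -1.1, 5.7]
finger_gap: 0.0394
finger_force: 30.1
```

```bash
python3 -c "
from h import *
go(.5605,-.114,.09,90)"
```

```text
t 13.73 pos [ 0.5619 -0.1135  0.0216] psi 89.96 gap 0.0394 f 30.1 dp [-0.0005 -0.0013 -0.0684] dr [ 0.0012 -0.0003 -0.0007]
```

>>> play_rows --delta_pos '[[0,0,-0.005],[0,0,-0.015],[0,0,-0.03],[0,0,-0.05],[0,0,-0.063],[0,0,-0.07],[0,0,-0.07]]' --dr '[[0,0,0],[0,0,0],[0,0,0],[0,0,0],[0,0,0],[0,0,0],[0,0,0]]'

```text
time_s: 14.32
tool_pos: [0.5625, -0.1134, 0.0925]
eef_rot: [0.707, 0.707, 0.001, 0.001]
wrist_force: [-0.5, 0.4, -0.8]
finger_gap: 0.0392
finger_force: 30.3
```

```bash
python3 -c "
from h import *
go(.4535,-.2978,.09,93.7)"
```

```text
t 14.32 pos [ 0.5625 -0.1134  0.0925] psi 89.95 gap 0.0392 f 30.3 dp [-0.1845 -0.1088  0.0021] dr [ 0.003  -0.0005 -0.0655]
```

>>> play_rows --delta_pos '[[-0.01,-0.006,0],[-0.035,-0.02,0],[-0.065,-0.038,0],[-0.095,-0.056,0],[-0.125,-0.074,0],[-0.155,-0.091,0],[-0.175,-0.103,0],[-0.1845,-0.109,0],[-0.1845,-0.109,0],[-0.1845,-0.109,0]]' --dr '[[0,0,-0.01],[0,0,-0.02],[0,0,-0.03],[0,0,-0.04],[0,0,-0.05],[0,0,-0.06],[0,0,-0.065],[0,0,-0.065],[0,0,-0.065],[0,0,-0.065]]'

```text
time_s: 15.15
tool_pos: [0.4522, -0.2973, 0.0901]
eef_rot: [0.684, 0.729, 0.001, -0.001]
wrist_force: [0.6, 0.3, -1.0]
finger_gap: 0.0391
finger_force: 30.3
```

```bash
python3 -c "
from h import *
from rig import bot
go(.4535,-.2978,.031,93.7)
c=bot.read_camera('wrist');pickle.dump(c,open('wr.pkl','wb'))
cv2.imwrite('pics/w7.png',cv2.resize(c['frame'][...,::-1],(800,600)))"
```

```text
t 15.15 pos [ 0.4522 -0.2973  0.0901] psi 93.67 gap 0.0391 f 30.3 dp [-0.0008  0.0013  0.0591] dr [ 0.0002 -0.0023 -0.0006]
```

View pics/w7.png

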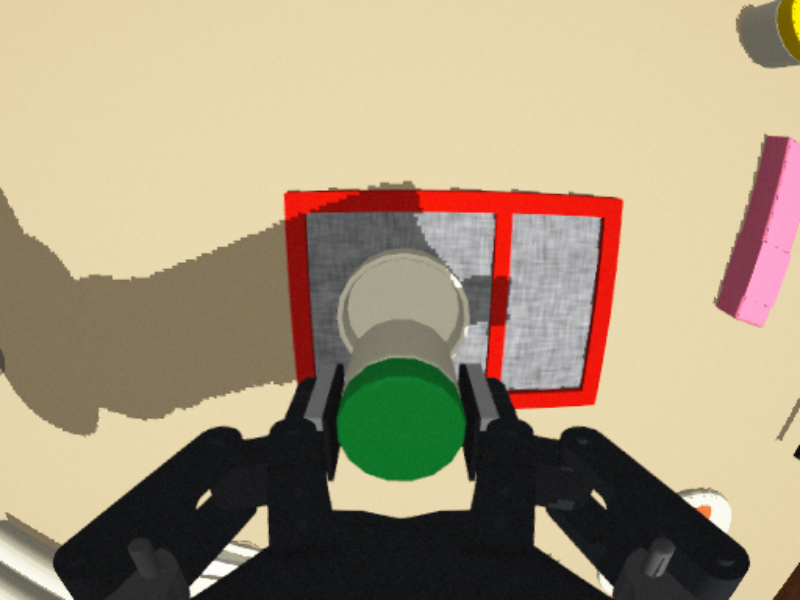

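The dish sits flat in the large well, with its rim spanning (337–470, about 315) and its top edge at (403,249). The lid is centred at (402,419). I'll check how they line up.

```bash
python3 -c "
from h import *
c=pickle.load(open('wr.pkl','rb'))
for p in ((337,315),(470,315),(403,249)):print(p,ww(c,p,.023))
for p in ((402,419),(337,419),(467,419)):print(p,ww(c,p,.117))
go(.4535,-.2978,.031,93.7)"
```

```text
(337, 315) [ 0.4203 -0.2981  0.023 ]
(470, 315) [ 0.4849 -0.2939  0.023 ]
(403, 249) [ 0.4502 -0.2636  0.023 ]
(402, 419) [ 0.4516 -0.2949  0.117 ]
(337, 419) [ 0.4323 -0.2964  0.117 ]
(467, 419) [ 0.471  -0.2939  0.117 ]
t 15.2 pos [ 0.4532 -0.296   0.0905] psi 93.8 gap 0.039 f 30.3 dp [-0.0019  0.0001  0.0595] dr [ 0.0013 -0.0027  0.0017]
```

>>> play_rows --delta_pos '[[-0.001,0,0.01],[-0.001,0,0.025],[-0.001,0,0.04],[-0.001,0,0.05],[-0.001,0,0.055],[-0.001,0,0.057],[-0.001,0,0.058],[-0.001,0,0.059],[-0.001,0,0.059]]' --dr '[[0,0,0],[0,0,0],[0,0,0],[0,0,0],[0,0,0],[0,0,0],[0,0,0],[0,0,0],[0,0,0]]'

```text
time_s: 15.95
tool_pos: [0.4527, -0.2988, 0.0319]
eef_rot: [0.684, 0.73, 0.0, 0.0]
wrist_force: [1.1, -0.6, -1.2]
finger_gap: 0.0393
finger_force: 30.3
```

>>> play_rows --delta_pos '[[0,0,0.001],[0,0,0.0015],[0,0,0.0015]]' --dr '[[0,0,0],[0,0,0],[0,0,0]]'

```text
time_s: 16.2
tool_pos: [0.4526, -0.299, 0.0306]
eef_rot: [0.684, 0.729, 0.0, 0.0]
wrist_force: [0.0, 0.6, 3.1]
finger_gap: 0.0392
finger_force: 30.7
```

>>> play_rows --delta_pos '[[0,0,0],[0,0,0],[0,0,0],[0,0,0],[0,0,0],[0,0,-0.01],[0,0,-0.03],[0,0,-0.06],[0,0,-0.08],[0,0,-0.09]]' --dr '[[0,0,0],[0,0,0],[0,0,0],[0,0,0],[0,0,0],[0,0,0],[0,0,0],[0,0,0],[0,0,0],[0,0,0]]' --grip 0.5

```text
time_s: 17.03
tool_pos: [0.4537, -0.299, 0.1231]
eef_rot: [0.684, 0.73, 0.001, 0.001]
wrist_force: [0.3, 0.0, 0.2]
finger_gap: 0.0639
finger_force: 0.0
```

```bash
python3 -c "
from h import *
print('ink psi175 / -5');go(.671,.1105,.12,-4.9);go(.671,.1105,.12,175.1)"
```

```text
ink psi175 / -5
t 17.03 pos [ 0.4537 -0.299   0.1231] psi 93.7 gap 0.0639 f 0.0 dp [0.3946 0.2433 0.0037] dr [ 0.0033 -0.0025  1.721 ]
t 17.03 pos [ 0.4537 -0.299   0.1231] psi 93.7 gap 0.0639 f 0.0 dp [0.3946 0.2433 0.0037] dr [ 0.0024  0.0031 -1.4206]
```

>>> play_rows --delta_pos '[[0.01,0.006,0],[0.035,0.02,0],[0.065,0.04,0],[0.095,0.058,0],[0.125,0.077,0],[0.155,0.095,0],[0.185,0.114,0],[0.215,0.132,0],[0.245,0.15,0],[0.275,0.17,0]]' --dr '[[0,0,-0.1],[0,0,-0.2],[0,0,-0.3],[0,0,-0.4],[0,0,-0.5],[0,0,-0.6],[0,0,-0.7],[0,0,-0.8],[0,0,-0.9],[0,0,-1.0]]'

```text
time_s: 17.87
tool_pos: [0.6042, -0.0123, 0.12]
eef_rot: [0.248, 0.969, -0.0, -0.001]
wrist_force: [1.1, -0.9, -0.1]
finger_gap: 0.0638
finger_force: 0.0
```

```bash
python3 -c "
from h import *
from rig import bot
print(bot.get_obs()['q'].round(2));go(.671,.1105,.12,175.1)"
```

```text
[ 0.45  1.   -1.    1.7   0.98  1.02  0.17]
t 17.87 pos [ 0.6042 -0.0123  0.12  ] psi 151.28 gap 0.0638 f 0.0 dp [ 4.000e-04  1.398e-01 -1.000e-04] dr [-3.000e-04 -1.400e-03 -4.157e-01]
```

>>> play_rows --delta_pos '[[0,0.03,0],[0,0.06,0],[0,0.09,0],[0,0.118,0],[0,0.133,0],[0,0.14,0],[0,0.14,0],[0,0.14,0]]' --dr '[[0,0,-0.09],[0,0,-0.18],[0,0,-0.27],[0,0,-0.35],[0,0,-0.4],[0,0,-0.416],[0,0,-0.416],[0,0,-0.416]]'

```text
time_s: 18.53
tool_pos: [0.6717, 0.1078, 0.1199]
eef_rot: [0.046, 0.999, -0.0, -0.001]
wrist_force: [-0.6, -1.2, -0.6]
finger_gap: 0.0638
finger_force: 0.0
```

```bash
python3 -c "
from h import *
from rig import bot
print(bot.get_obs()['q'].round(2));go(.671,.1105,.006,175.1)
c=bot.read_camera('wrist');pickle.dump(c,open('wr.pkl','wb'))
cv2.imwrite('pics/w8.png',cv2.resize(c['frame'][...,::-1],(800,600)))"
```

```text
[ 0.24  1.1  -1.06  1.45  0.99  1.19  0.52]
t 18.53 pos [0.6717 0.1078 0.1199] psi 174.73 gap 0.0638 f 0.0 dp [0.0009 0.0027 0.1139] dr [-0.0009 -0.0011 -0.0064]
```

View pics/w8.png

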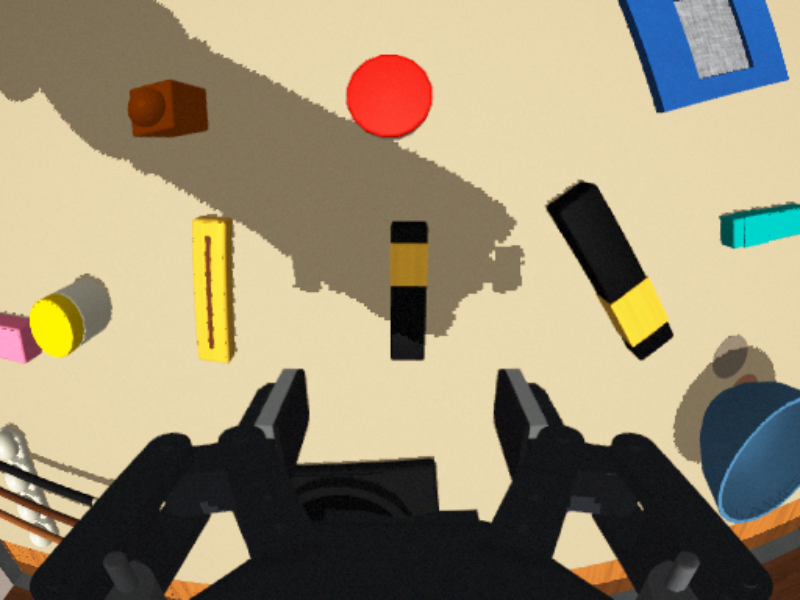

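The ink stick's corners are (390,222), (428,222), (425,359) and (391,359), aligned with the tool. The red lid is at (390,96). The look-alike at right is clearly larger, so this is the right stick.

```bash
python3 -c "
from h import *
c=pickle.load(open('wr.pkl','rb'))
P=[ww(c,p,.016) for p in ((390,222),(428,222),(425,359),(391,359))];print(P,np.mean(P,0))
d=(P[0]+P[1]-P[2]-P[3])/2;print(np.hypot(*d[:2]),np.degrees(np.arctan2(d[1],d[0])));print('red',ww(c,(390,96),.048))
go(*np.mean(P,0)[:2],.006,175.1)"
```

```text
[array([0.6297, 0.1055, 0.016 ]), array([0.6315, 0.1259, 0.016 ]), array([0.7118, 0.1181, 0.016 ]), array([0.7099, 0.0981, 0.016 ])] [0.670725 0.1119   0.016   ]
0.08060907207008396 174.58999299869058
red [0.5664 0.1123 0.048 ]
t 18.58 pos [0.6718 0.1069 0.1199] psi 174.69 gap 0.0641 f 0.0 dp [0.0014 0.005  0.1139] dr [-0.0014 -0.0009 -0.0072]
```

>>> play_rows --delta_pos '[[0.001,0.004,0.02],[0.001,0.004,0.045],[0.001,0.004,0.07],[0.001,0.004,0.09],[0.001,0.004,0.104],[0.001,0.004,0.111],[0.001,0.004,0.113],[0.001,0.004,0.113],[0.001,0.004,0.113]]' --dr '[[0,0,-0.004],[0,0,-0.004],[0,0,-0.004],[0,0,-0.004],[0,0,-0.004],[0,0,-0.004],[0,0,-0.004],[0,0,-0.004],[0,0,-0.004]]'

```text
time_s: 19.33
tool_pos: [0.6723, 0.1133, 0.0087]
eef_rot: [0.043, 0.999, 0.001, 0.001]
wrist_force: [-0.6, -0.1, 0.0]
finger_gap: 0.0641
finger_force: 0.0
```

>>> play_rows --delta_pos '[[0,0,0],[0,0,0],[0,0,0],[0,0,0],[0,0,0],[0,0,0],[0,0,0],[0,0,0],[0,0,0],[0,0,0]]' --dr '[[0,0,0],[0,0,0],[0,0,0],[0,0,0],[0,0,0],[0,0,0],[0,0,0],[0,0,0],[0,0,0],[0,0,0]]' --grip -0.8 --newtons 40

```text
time_s: 20.17
tool_pos: [0.672, 0.1133, 0.0081]
eef_rot: [0.043, 0.999, 0.001, 0.0]
wrist_force: [-0.2, -0.6, 4.7]
finger_gap: 0.0184
finger_force: 40.2
```

>>> play_rows --delta_pos '[[0,0,-0.005],[0,0,-0.02],[0,0,-0.045],[0,0,-0.07],[0,0,-0.09],[0,0,-0.1],[0,0,-0.1]]' --dr '[[0,0,0],[0,0,0],[0,0,0],[0,0,0],[0,0,0],[0,0,0],[0,0,0]]'

```text
time_s: 20.75
tool_pos: [0.6729, 0.1139, 0.1107]
eef_rot: [0.043, 0.999, 0.001, 0.002]
wrist_force: [-0.4, 0.1, 0.6]
finger_gap: 0.0188
finger_force: 39.5
```

```bash
python3 -c "
from h import *
a=np.radians(3.7)
go(.5325,-.2921,.1,93.7)"
```

```text
t 20.75 pos [0.6729 0.1139 0.1107] psi 175.03 gap 0.0188 f 39.5 dp [ 0.1048 -0.4167  0.009 ] dr [5.3000e-03 1.2000e-03 1.4195e+00]
```

>>> play_rows --delta_pos '[[0.003,-0.01,0],[0.008,-0.032,0],[0.016,-0.063,0],[0.024,-0.095,0],[0.031,-0.125,0],[0.039,-0.155,0],[0.047,-0.186,0],[0.054,-0.215,0],[0.062,-0.245,0],[0.07,-0.278,0]]' --dr '[[0,0,0.05],[0,0,0.15],[0,0,0.25],[0,0,0.35],[0,0,0.45],[0,0,0.55],[0,0,0.65],[0,0,0.75],[0,0,0.85],[0,0,0.95]]'

```text
time_s: 21.58
tool_pos: [0.5763, -0.1588, 0.1059]
eef_rot: [0.497, 0.868, 0.0, -0.001]
wrist_force: [1.0, 0.4, -0.6]
finger_gap: 0.0186
finger_force: 39.5
```

```bash
python3 -c "
from h import *
go(.5325,-.2921,.09,93.7)"
```

```text
t 21.58 pos [ 0.5763 -0.1588  0.1059] psi 120.39 gap 0.0186 f 39.5 dp [-0.0928 -0.1052  0.0158] dr [-0.0017 -0.0021  0.4658]
```

>>> play_rows --delta_pos '[[-0.02,-0.022,0],[-0.042,-0.047,0.003],[-0.062,-0.07,0.006],[-0.08,-0.09,0.01],[-0.09,-0.102,0.015],[-0.093,-0.105,0.016],[-0.093,-0.105,0.016],[-0.093,-0.105,0.016]]' --dr '[[0,0,0.1],[0,0,0.2],[0,0,0.3],[0,0,0.4],[0,0,0.45],[0,0,0.466],[0,0,0.466],[0,0,0.466]]'

```text
time_s: 22.25
tool_pos: [0.5356, -0.289, 0.091]
eef_rot: [0.681, 0.732, 0.001, -0.001]
wrist_force: [0.2, 1.2, -0.8]
finger_gap: 0.0188
finger_force: 39.5
```

```bash
python3 -c "
from h import *
from rig import bot
go(.5325,-.2921,.0135,93.7)
c=bot.read_camera('wrist');pickle.dump(c,open('wr.pkl','wb'))
cv2.imwrite('pics/w9.png',cv2.resize(c['frame'][...,::-1],(800,600)))"
```

```text
t 22.25 pos [ 0.5356 -0.289   0.091 ] psi 94.13 gap 0.0188 f 39.5 dp [-0.0031 -0.0034  0.0775] dr [ 0.0009 -0.0031  0.0075]
```

View pics/w9.png

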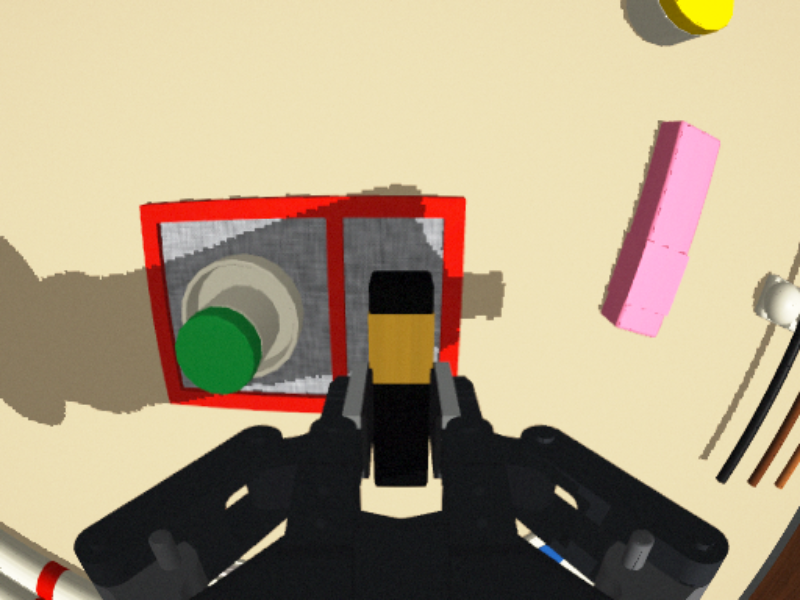

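The green pot stands in the dish with its lid at (218,350), and the ink stick is held level over the narrow well. Lowering.

>>> play_rows --delta_pos '[[-0.001,-0.001,0.015],[-0.003,-0.003,0.035],[-0.003,-0.003,0.055],[-0.003,-0.003,0.068],[-0.003,-0.003,0.074],[-0.003,-0.003,0.076],[-0.003,-0.003,0.077],[-0.003,-0.003,0.077]]' --dr '[[0,0,0.005],[0,0,0.007],[0,0,0.007],[0,0,0.007],[0,0,0.007],[0,0,0.007],[0,0,0.007],[0,0,0.007]]'

```text
time_s: 22.97
tool_pos: [0.5328, -0.2942, 0.0146]
eef_rot: [0.685, 0.729, 0.001, 0.0]
wrist_force: [0.6, -0.1, -0.2]
finger_gap: 0.0184
finger_force: 39.5
```

```bash
python3 -c "
from h import *
from rig import bot
go(.5325,-.2921,.0135,93.7);print(bot.get_obs()['wrist_force'])"
```

```text
t 22.97 pos [ 0.5328 -0.2942  0.0146] psi 93.54 gap 0.0184 f 39.5 dp [ 0.0021 -0.0002  0.0011] dr [ 0.0012 -0.0008 -0.0028]
[ 0.64734278 -0.14876527 -0.17998986]
```

>>> play_rows --delta_pos '[[0.001,0,0.001],[0.001,0,0.0015],[0.001,0,0.0015]]' --dr '[[0,0,0],[0,0,0],[0,0,0]]'

```text
time_s: 23.22
tool_pos: [0.5323, -0.2936, 0.0131]
eef_rot: [0.685, 0.728, 0.0, 0.0]
wrist_force: [-1.0, 0.7, 0.1]
finger_gap: 0.0188
finger_force: 39.7
```

>>> play_rows --delta_pos '[[0,0,0],[0,0,0],[0,0,0],[0,0,0],[0,0,-0.005],[0,0,-0.02],[0,0,-0.045],[0,0,-0.075],[0,0,-0.1],[0,0,-0.11]]' --dr '[[0,0,0],[0,0,0],[0,0,0],[0,0,0],[0,0,0],[0,0,0],[0,0,0],[0,0,0],[0,0,0],[0,0,0]]' --grip -0.2

```text
time_s: 24.05
tool_pos: [0.5343, -0.2936, 0.1275]
eef_rot: [0.685, 0.729, 0.002, 0.002]
wrist_force: [0.7, 0.4, 1.6]
finger_gap: 0.0344
finger_force: 0.0
```

```bash
python3 -c "
from h import *
go(.566,.1105,.12,105)"
```

```text
t 24.05 pos [ 0.5343 -0.2936  0.1275] psi 93.54 gap 0.0344 f 0.0 dp [0.4013 0.0565 0.0074] dr [ 0.006   0.0017 -0.2001]
```

>>> play_rows --delta_pos '[[0.02,0.003,0],[0.055,0.008,0],[0.095,0.013,0],[0.135,0.019,0],[0.175,0.025,0],[0.215,0.03,0],[0.255,0.036,0],[0.295,0.042,0],[0.33,0.047,0.003],[0.365,0.051,0.007]]' --dr '[[0,0,-0.02],[0,0,-0.05],[0,0,-0.08],[0,0,-0.11],[0,0,-0.14],[0,0,-0.17],[0,0,-0.2],[0,0,-0.2],[0,0,-0.2],[0,0,-0.2]]' --grip 0.7

```text
time_s: 24.88
tool_pos: [0.5607, 0.0761, 0.1166]
eef_rot: [0.609, 0.793, 0.001, 0.0]
wrist_force: [0.4, -1.0, -0.2]
finger_gap: 0.0724
finger_force: 0.0
```

```bash
python3 -c "
from h import *
go(.566,.1110,.1,105)"
```

```text
t 24.88 pos [0.5607 0.0761 0.1166] psi 105.02 gap 0.0724 f 0.0 dp [0.0323 0.0142 0.0166] dr [ 0.0013 -0.0009  0.0003]
```

>>> play_rows --delta_pos '[[0.015,0.007,0.005],[0.027,0.012,0.012],[0.032,0.014,0.016],[0.032,0.014,0.016],[0.032,0.014,0.016]]' --dr '[[0,0,0],[0,0,0],[0,0,0],[0,0,0],[0,0,0]]'

```text
time_s: 25.3
tool_pos: [0.5655, 0.1072, 0.0998]
eef_rot: [0.609, 0.793, -0.0, -0.0]
wrist_force: [-0.1, -0.1, 1.2]
finger_gap: 0.0727
finger_force: 0.0
```

```bash
python3 -c "
from h import *
from rig import bot
go(.566,.1110,.02,105)
c=bot.read_camera('wrist');pickle.dump(c,open('wr.pkl','wb'))
cv2.imwrite('pics/w10.png',cv2.resize(c['frame'][...,::-1],(800,600)))"
```

```text
t 25.3 pos [0.5655 0.1072 0.0998] psi 104.95 gap 0.0727 f 0.0 dp [0.0035 0.0015 0.0798] dr [-0.0009  0.0003 -0.0009]
```

View pics/w10.png

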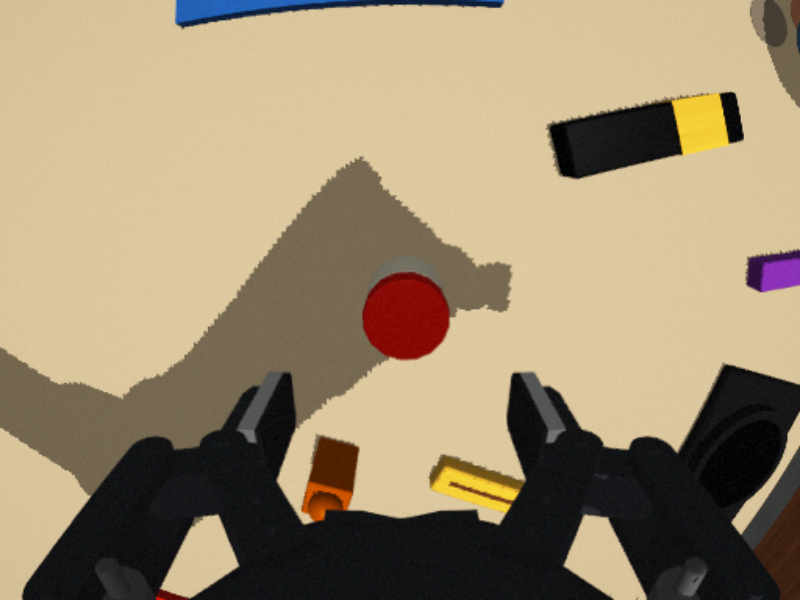

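The red lid is at (406,316), about 2 mm off the centre line. The seal and the brass bar are well clear.

>>> play_rows --delta_pos '[[0.003,0.002,0.01],[0.003,0.002,0.03],[0.003,0.002,0.05],[0.003,0.002,0.065],[0.003,0.002,0.075],[0.003,0.002,0.079],[0.003,0.002,0.079],[0.003,0.002,0.079]]' --dr '[[0,0,0],[0,0,0],[0,0,0],[0,0,0],[0,0,0],[0,0,0],[0,0,0],[0,0,0]]'

```text
time_s: 26.02
tool_pos: [0.5672, 0.1118, 0.0213]
eef_rot: [0.609, 0.793, 0.001, -0.0]
wrist_force: [0.1, 0.0, -0.7]
finger_gap: 0.0726
finger_force: 0.0
```

>>> play_rows --delta_pos '[[0,0,0],[0,0,0],[0,0,0],[0,0,0],[0,0,0],[0,0,0],[0,0,0],[0,0,0],[0,0,0]]' --dr '[[0,0,0],[0,0,0],[0,0,0],[0,0,0],[0,0,0],[0,0,0],[0,0,0],[0,0,0],[0,0,0]]' --grip -0.3 --newtons 30

```text
time_s: 26.77
tool_pos: [0.5674, 0.112, 0.0218]
eef_rot: [0.609, 0.793, 0.001, 0.0]
wrist_force: [-0.8, -0.9, 5.4]
finger_gap: 0.0392
finger_force: 30.2
```

>>> play_rows --delta_pos '[[0,0,-0.005],[0,0,-0.015],[0,0,-0.03],[0,0,-0.045],[0,0,-0.055],[0,0,-0.06],[0,0,-0.06]]' --dr '[[0,0,0],[0,0,0],[0,0,0],[0,0,0],[0,0,0],[0,0,0],[0,0,0]]'

```text
time_s: 27.35
tool_pos: [0.5676, 0.112, 0.0822]
eef_rot: [0.609, 0.793, 0.001, 0.0]
wrist_force: [-0.5, -0.2, -0.5]
finger_gap: 0.0392
finger_force: 30.4
```

```bash
python3 -c "
from h import *
a=np.radians(15.7);u=np.array([np.cos(a),np.sin(a)]);B=np.array([.4754,.3067]);print(B-.036*u,B+.046*u)
go(*(B-.036*u),.08,105.7)"
```

```text
[0.4407431  0.29695838] [0.51968382 0.31914762]
t 27.35 pos [0.5676 0.112  0.0822] psi 104.96 gap 0.0392 f 30.4 dp [ 0.2114 -0.0748  0.0022] dr [ 0.0022 -0.0009 -0.0129]
```

>>> play_rows --delta_pos '[[0.012,-0.004,0],[0.038,-0.013,0],[0.068,-0.024,0],[0.1,-0.035,0],[0.13,-0.046,0],[0.16,-0.057,0],[0.185,-0.066,0],[0.203,-0.072,0],[0.211,-0.075,0],[0.211,-0.075,0]]' --dr '[[0,0,0],[0,0,0],[0,0,-0.005],[0,0,-0.01],[0,0,-0.013],[0,0,-0.013],[0,0,-0.013],[0,0,-0.013],[0,0,-0.013],[0,0,-0.013]]'

```text
time_s: 28.18
tool_pos: [0.4383, 0.2982, 0.0809]
eef_rot: [0.602, 0.798, 0.0, -0.001]
wrist_force: [0.7, -0.7, -1.4]
finger_gap: 0.0389
finger_force: 30.4
```

```bash
python3 -c "
from h import *
c=pickle.load(open('top.pkl','rb'))
g=lambda h,s,v:(s<50)
for n,b in(('L',(228,368,280,424)),('S',(224,330,268,372))):
    m,r,k,im=blob(c,b,g,.006);print(n,m.round(4),np.round(r[0],1),np.round(r[1],1),round(r[2],1))
for t in(60,90):
    m,r,k,im=blob(c,(200,315,305,438),lambda h,s,v:(h>90)&(h<130)&(s>t),.01);print(np.round(r[0],1),np.round(r[1],1),round(r[2],1))
go(.4407,.297,.027,105.7)"
```

```text
L [0.4405 0.2987] [440.6 298.7] [66.4 65.8] 15.7
S [0.5198 0.3208] [519.8 320.8] [50.5 50. ] 15.9
[475.5 307. ] [169.8 119.5] 15.6
[475.4 306.9] [167.4 117.7] 15.7
t 28.18 pos [0.4383 0.2982 0.0809] psi 105.95 gap 0.0389 f 30.4 dp [-0.002   0.002   0.0539] dr [-0.0006 -0.0022  0.0044]
```

>>> play_rows --delta_pos '[[-0.001,0.002,0.01],[-0.001,0.002,0.025],[-0.001,0.002,0.037],[-0.001,0.002,0.046],[-0.001,0.002,0.051],[-0.001,0.002,0.053],[-0.001,0.002,0.053],[-0.001,0.002,0.053]]' --dr '[[0,0,0],[0,0,0],[0,0,0],[0,0,0],[0,0,0],[0,0,0],[0,0,0],[0,0,0]]'

```text
time_s: 28.85
tool_pos: [0.4425, 0.2958, 0.0282]
eef_rot: [0.604, 0.797, 0.001, -0.0]
wrist_force: [-0.1, 0.5, -0.8]
finger_gap: 0.039
finger_force: 30.3
```

>>> play_rows --delta_pos '[[0,-0.001,0.001],[0,-0.001,0.0018],[0,-0.001,0.0018]]' --dr '[[0,0,0],[0,0,0],[0,0,0]]'

```text
time_s: 29.1
tool_pos: [0.4412, 0.2959, 0.0268]
eef_rot: [0.604, 0.797, 0.001, -0.0]
wrist_force: [-0.6, -0.5, 2.9]
finger_gap: 0.039
finger_force: 30.6
```

>>> play_rows --delta_pos '[[0,0,0],[0,0,0],[0,0,0],[0,0,0],[0,0,0],[0,0,-0.01],[0,0,-0.03],[0,0,-0.06],[0,0,-0.085],[0,0,-0.095]]' --dr '[[0,0,0],[0,0,0],[0,0,0],[0,0,0],[0,0,0],[0,0,0],[0,0,0],[0,0,0],[0,0,0],[0,0,0]]' --grip 0.5

```text
time_s: 29.93
tool_pos: [0.4418, 0.297, 0.1249]
eef_rot: [0.604, 0.797, 0.003, -0.0]
wrist_force: [-0.0, -0.3, 0.2]
finger_gap: 0.064
finger_force: 0.0
```

```bash
python3 -c "
from h import *
go(.5517,-.0083,.13,90)"
```

```text
t 29.93 pos [0.4418 0.297  0.1249] psi 105.75 gap 0.064 f 0.0 dp [-0.3237  0.0229 -0.0061] dr [ 0.0035 -0.0039  0.2748]
```

>>> play_rows --delta_pos '[[-0.015,0.001,0],[-0.05,0.003,0],[-0.088,0.006,0],[-0.126,0.009,0],[-0.164,0.011,0],[-0.2,0.014,0],[-0.24,0.017,0],[-0.275,0.019,0],[-0.305,0.022,0],[-0.324,0.023,0]]' --dr '[[0,0,0.02],[0,0,0.06],[0,0,0.1],[0,0,0.14],[0,0,0.18],[0,0,0.22],[0,0,0.25],[0,0,0.275],[0,0,0.275],[0,0,0.275]]'

```text
time_s: 30.77
tool_pos: [0.5517, -0.0151, 0.1207]
eef_rot: [0.709, 0.705, -0.001, 0.0]
wrist_force: [-0.5, 0.0, 0.5]
finger_gap: 0.0642
finger_force: 0.0
```

>>> play_rows --delta_pos '[[0,0,0],[0,0,0]]' --dr '[[0,0,0],[0,0,0]]'

```text
time_s: 30.93
tool_pos: [0.5509, -0.0115, 0.1208]
eef_rot: [0.708, 0.706, 0.0, -0.0]
wrist_force: [0.2, 0.5, 0.2]
finger_gap: 0.064
finger_force: 0.0
```

```bash
python3 -c "
from h import *
from rig import bot
go(.5517,-.0083,.016,90)
c=bot.read_camera('top')
m,r,k,im=blob(c,(330,385,380,430),lambda h,s,v:s>500,.04) if 0 else (0,0,0,0)
c=bot.read_camera('wrist');f=c['frame'];hsv=cv2.cvtColor(f,cv2.COLOR_RGB2HSV)
m=((hsv[...,0]>6)&(hsv[...,0]<19)&(hsv[...,1]>170)&(hsv[...,2]>50)).astype(np.uint8)
n,l,s,ce=cv2.connectedComponentsWithStats(m);k=1+np.argmax(s[1:,4]);print(s[k],ce[k],ww(c,(ce[k]+.18)*1.5625,.04))"
```

```text
t 30.93 pos [ 0.5509 -0.0115  0.1208] psi 89.79 gap 0.064 f 0.0 dp [0.0031 0.0008 0.1048] dr [-0.0006 -0.0008 -0.0037]
[ 242  169   34   45 1421] [258.12667136 190.91555243] [ 0.5513 -0.0046  0.04  ]
```

>>> play_rows --delta_pos '[[0.001,0.001,0.015],[0.003,0.001,0.035],[0.003,0.001,0.06],[0.003,0.001,0.08],[0.003,0.001,0.095],[0.003,0.001,0.102],[0.003,0.001,0.105],[0.003,0.001,0.105],[0.003,0.001,0.105]]' --dr '[[0,0,0],[0,0,-0.004],[0,0,-0.004],[0,0,-0.004],[0,0,-0.004],[0,0,-0.004],[0,0,-0.004],[0,0,-0.004],[0,0,-0.004]]'

```text
time_s: 31.78
tool_pos: [0.5525, -0.0062, 0.0168]
eef_rot: [0.706, 0.709, 0.001, -0.0]
wrist_force: [-0.1, 0.2, -0.0]
finger_gap: 0.0641
finger_force: 0.0
```

>>> play_rows --delta_pos '[[0,0,0],[0,0,0],[0,0,0],[0,0,0],[0,0,0],[0,0,0],[0,0,0],[0,0,0],[0,0,0],[0,0,0]]' --dr '[[0,0,0],[0,0,0],[0,0,0],[0,0,0],[0,0,0],[0,0,0],[0,0,0],[0,0,0],[0,0,0],[0,0,0]]' --grip -0.7 --newtons 35

```text
time_s: 32.62
tool_pos: [0.5526, -0.0071, 0.0167]
eef_rot: [0.706, 0.708, 0.001, 0.0]
wrist_force: [-0.2, -0.0, 6.0]
finger_gap: 0.0254
finger_force: 35.2
```

>>> play_rows --delta_pos '[[0,0,-0.005],[0,0,-0.02],[0,0,-0.045],[0,0,-0.07],[0,0,-0.09],[0,0,-0.1],[0,0,-0.1]]' --dr '[[0,0,0],[0,0,0],[0,0,0],[0,0,0],[0,0,0],[0,0,0],[0,0,0]]'

```text
time_s: 33.2
tool_pos: [0.5533, -0.0069, 0.1179]
eef_rot: [0.706, 0.708, 0.002, 0.001]
wrist_force: [0.8, -0.6, -1.5]
finger_gap: 0.0257
finger_force: 34.5
```

```bash
python3 -c "
from h import *
go(.5197,.320,.115,105.7)"
```

```text
t 33.2 pos [ 0.5533 -0.0069  0.1179] psi 90.17 gap 0.0257 f 34.5 dp [ 0.327  -0.0327  0.0033] dr [ 0.0037 -0.0009 -0.2711]
```

>>> play_rows --delta_pos '[[0.015,-0.001,0],[0.05,-0.005,0],[0.088,-0.009,0],[0.126,-0.013,0],[0.164,-0.017,0],[0.2,-0.02,0],[0.24,-0.024,0],[0.275,-0.028,0],[0.308,-0.031,0],[0.327,-0.033,0]]' --dr '[[0,0,-0.02],[0,0,-0.06],[0,0,-0.1],[0,0,-0.14],[0,0,-0.18],[0,0,-0.22],[0,0,-0.25],[0,0,-0.271],[0,0,-0.271],[0,0,-0.271]]'

```text
time_s: 34.03
tool_pos: [0.5157, 0.3245, 0.115]
eef_rot: [0.602, 0.798, 0.001, -0.002]
wrist_force: [-0.0, 0.8, -0.7]
finger_gap: 0.0253
finger_force: 34.4
```

>>> play_rows --delta_pos '[[0,0,0.01],[0,0,0.02],[0,0,0.03],[0,0,0.03],[0,0,0.03]]' --dr '[[0,0,0],[0,0,0],[0,0,0],[0,0,0],[0,0,0]]'

```text
time_s: 34.45
tool_pos: [0.5179, 0.3172, 0.0846]
eef_rot: [0.605, 0.797, -0.002, -0.0]
wrist_force: [0.4, -0.3, -0.2]
finger_gap: 0.0254
finger_force: 34.4
```

```bash
python3 -c "
from h import *
go(.5197,.320,.0225,105.7)"
```

```text
t 34.45 pos [0.5179 0.3172 0.0846] psi 105.61 gap 0.0254 f 34.4 dp [0.0023 0.0026 0.0621] dr [-0.0027  0.0017 -0.0015]
```

>>> play_rows --delta_pos '[[0.001,0.001,0.012],[0.002,0.002,0.03],[0.002,0.002,0.045],[0.002,0.002,0.055],[0.002,0.002,0.059],[0.002,0.002,0.061],[0.002,0.002,0.061],[0.002,0.002,0.061]]' --dr '[[-0.002,0.001,0],[-0.002,0.001,0],[-0.002,0.001,0],[-0.002,0.001,0],[-0.002,0.001,0],[-0.002,0.001,0],[-0.002,0.001,0],[-0.002,0.001,0]]'

```text
time_s: 35.12
tool_pos: [0.5196, 0.3227, 0.0257]
eef_rot: [0.604, 0.797, 0.002, -0.0]
wrist_force: [-0.3, 0.0, -0.4]
finger_gap: 0.0252
finger_force: 34.4
```

>>> play_rows --delta_pos '[[0,0,0.0015],[0,0,0.003],[0,0,0.004],[0,0,0.004]]' --dr '[[0,0,0],[0,0,0],[0,0,0],[0,0,0]]'

```text
time_s: 35.45
tool_pos: [0.5196, 0.3224, 0.0218]
eef_rot: [0.604, 0.797, 0.002, 0.0]
wrist_force: [-0.8, -0.6, 3.3]
finger_gap: 0.0258
finger_force: 34.8
```

Contact. I'll release, retreat up and back, then view the result.

>>> play_rows --delta_pos '[[0,0,0],[0,0,0],[0,0,0],[0,0,0],[0,0,0],[0,0,-0.01],[0,0,-0.03],[0,0,-0.06],[0,0,-0.09],[0,0,-0.12]]' --dr '[[0,0,0],[0,0,0],[0,0,0],[0,0,0],[0,0,0],[0,0,0],[0,0,0],[0,0,0],[0,0,0],[0,0,0]]' --grip 0.1

```text
time_s: 36.28
tool_pos: [0.5188, 0.322, 0.1431]
eef_rot: [0.604, 0.797, 0.001, -0.0]
wrist_force: [0.7, 0.0, -1.0]
finger_gap: 0.0465
finger_force: 0.0
```

>>> play_rows --delta_pos '[[-0.02,0,-0.03],[-0.05,0,-0.06],[-0.09,0,-0.09],[-0.13,0,-0.1],[-0.17,0,-0.1],[-0.21,0,-0.1],[-0.25,0,-0.1],[-0.28,0,-0.1],[-0.3,0,-0.1],[-0.3,0,-0.1]]' --dr '[[0,0,0],[0,0,0],[0,0,0],[0,0,0],[0,0,0],[0,0,0],[0,0,0],[0,0,0],[0,0,0],[0,0,0]]'

```text
time_s: 37.12
tool_pos: [0.6016, 0.0256, 0.2403]
eef_rot: [0.608, 0.794, -0.0, 0.001]
wrist_force: [-0.5, -0.5, 0.1]
finger_gap: 0.0472
finger_force: 0.0
```

```bash
python3 -c "
from h import *
from rig import bot
def cr(n,X,h):
    c=bot.read_camera(n);p=pix(c,X).astype(int);w=h*4//3
    y0=min(max(p[1]-h,0),384-2*h);x0=min(max(p[0]-w,0),512-2*w)
    return cv2.resize(c['frame'][y0:y0+2*h,x0:x0+2*w,::-1],(400,300),interpolation=cv2.INTER_CUBIC)
I=np.vstack([np.hstack([cr(n,(.48,-.295,.02),45),cr(n,(.475,.307,.02),45)]) for n in('top','scene')])
cv2.imwrite('pics/fin.png',I);c=bot.read_camera('top')
m,r,k,im=blob(c,(463,259,503,299),lambda h,s,v:(h>22)&(h<35)&(s>130),.048);print('yellow',m)
m,r,k,im=blob(c,(405,250,445,312),lambda h,s,v:(s>110),.014);print('pw',m,r[2]);print(bot.get_obs()['time_s'],bot.get_obs()['tool_pos'])"
```

```text
yellow [ 0.66312173 -0.11124761]Traceback (most recent call last):
  File "<string>", line 11, in <module>
    m,r,k,im=blob(c,(405,250,445,312),lambda h,s,v:(s>110),.014);print('pw',m,r[2]);print(bot.get_obs()['time_s'],bot.get_obs()['tool_pos'])
             ~~~~^^^^^^^^^^^^^^^^^^^^^^^^^^^^^^^^^^^^^^^^^^^^^^^
  File "h.py", line 13, in blob
    n,l,st,ce=cv2.connectedComponentsWithStats(m);k=1+np.argmax(st[1:,4])
                                                      ~~~~~~~~~^^^^^^^^^^
    return _wrapfunc(a, 'argmax', axis=axis, out=out, **kwds)
    return bound(*args, **kwds)
ValueError: attempt to get argmax of an empty sequence
```

View pics/fin.png

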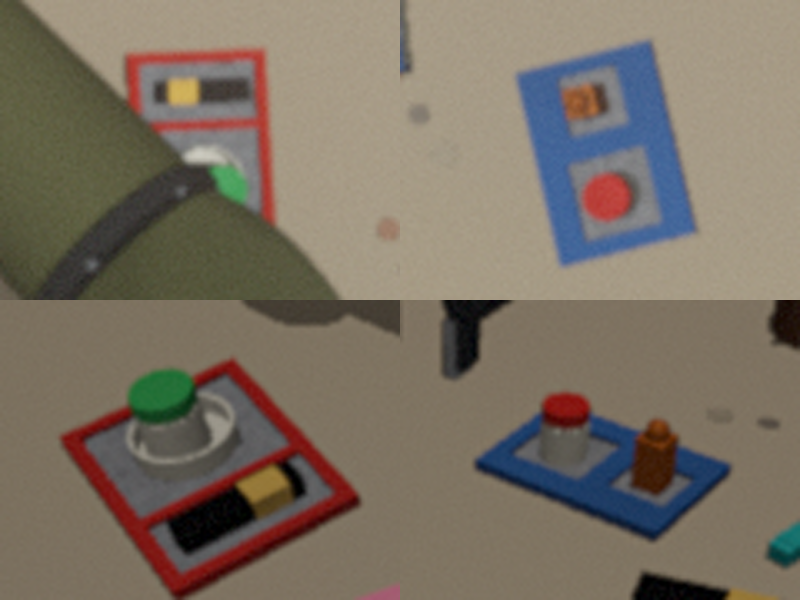

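Both kits look right. In the red tray (left) the dish is flat with the green pot upright in it, and the ink stick lies flat in the narrow well. In the blue tray (right) the red pot and seal stand in their wells. The yellow pot hasn't moved. The arm hides the brass bar from the top camera here, but it showed no contact at any point. Handing in.

```bash
python3 -c "
from rig import bot
o=bot.get_obs();print(o['time_s'],o['qvel'].round(3));print(bot.hand_in())"
```

```text
37.3667 [-0.005  0.002  0.006 -0.002  0.003  0.    -0.   ]
the job is handed in; nothing more can be done
None
```

I made up both kits in the order asked and handed the job in at about 37 s. The first try at the dish failed, when the fingers closed on it from above with about 38 N at the wrist; the second worked. The brass paperweight was hidden in the last check, but nothing went near it.

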